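# Centre the wobbly sample valve on its display stand

## Robot

A 6-joint arm with a two-finger parallel gripper is mounted at the origin on the work surface. World frame = base frame: x ahead of the robot, y to its left, z up, the work surface at z = 0. Lengths are in m, angles in rad, forces in N, time in s.
With the tool pointing down it reaches from about 0.35 to 0.775 m from the base axis. Payload 5.5 kg.
Tool frame: the origin (TCP) lies between the finger pads; the fingertips stand 17 mm ahead of it and the grasp point (between the pads) lies 2 mm behind it (env.finger_overhang is the distance from the TCP to the fingertips, in m); z points along the fingers, y is the direction in which the jaws open and shut (so a half turn about z gives the same grasp; the last joint's range is limited). The gripper opens to 85 mm and grips with 20 to 120 N. Pads are 22 mm wide; open, the fingers measure 114 mm over their backs; the gripper's body (76 mm by 85 mm) begins 54 mm behind the grasp point. The pads swing forward as they close: fully open they stand 13 mm farther back than shut.
Start: joints at [-1.29, 0.313, 0.046, 1.304, 0, 1.431], TCP at [0.235, -0.525, 0.248] pointing down, gripper open.
Joint ranges: [-2.76, 2.76], [-0.86, 1.69], [-1.03, 1.26], [-2.2, 2.34], [-1.47, 1.5], [-3.14, 3.14]. Speed limits (rad/s): [2.57, 2.57, 3.14, 3.14, 3.14, 3.14].

## Interface

Orientations are given as a unit quaternion [w, x, y, z].
In Python, from workcell import env gives the robot as it stands. The module is installed in compiled form; this text tells all that it offers.
- The arm moves only by the tool arm_command, never from a script. Its argument "moves" is a list of rows, each a list of 5 numbers: the closure, from 0 (fully open) to 1 (shut), then the shift along the tool's x, y, z in mm, then the turn about the tool's z in rad. In form: [[fingers, dx, dy, dz, turn], ...]. A call has 1 to 12 rows; each row is the pose to reach, as a shift and turn from the pose commanded when the call began, along the tool's axes at that moment; what a row does not reach only later rows make up. A row lasts 1/10 s, in which the tool goes at most 50 mm and 8.59 degrees, less where a joint would pass 70% of its speed; a pose out of reach is approached as far as the arm can. A call with a gripper value outside its range is refused whole. The fingers move at their own pace and stop on an object; "squeeze" is the grip in N (left out, the last holds). Time passes only in rows, so rows that repeat a pose let the fingers close. It gives the time, the measured TCP pose, the force and the opening at its end, in the units of the state.
- env.get_state(): the state, without advancing time (a new reading comes with each control period).
- env.read_camera(name): name is "scene" or "top" or "wrist"; returns (picture, depth): 480x640x3 uint8, blue, green, red; 480x640 float32, m along the optical axis (not along the pixel's ray), 0 where there is no reading.
- env.get_calibration(name): a dict with "fx", "fy", "cx", "cy" (pixels), "pose" (4x4, takes a point from camera to world coordinates). Camera axes: x right, y down, z forward; pixel columns grow to the right and rows downward; lengths in m; the calibration is good to about 2 mm. A picture is of the moment at which its call begins: read the wrist's pose just before it. get_calibration takes no time and is no camera call; for the wrist camera it gives the pose at the moment of the call.
- env.hand_in(): hands the job in, once; it reports no verdict.
The state is a dict: "clock": time; "joint_pos": joint angles; "qvel": joint speeds; "tau": joint torques, N m; "tcp_pos": TCP position; "orientation": TCP orientation; "wrist_force": force on the tool from outside, world axes, zero at the start; "ft_torque": the same for the moment, N m; "finger_gap": finger opening in m.
Only numpy, scipy, OpenCV 4.12 (cv2) and the standard library are available. Lean on these libraries where they do the work, as an engineer would, in place of code of your own. Each camera call takes 0.05 s, during which the arm holds its last target. There are 200 camera calls.

## Task

The sample tap valve stands off-centre on its little blue display stand at the parts counter. Without grasping or lifting it, nudge it with light taps of the fingertips until its round foot stands wholly inside the yellow disc at the middle of the stand. It is wobbly: do not tip it over or knock it off, leave it upright and still, and leave the red bin, the brass tee and the carton where they are.

Things in the scene. Friction and masses are not known exactly. Their poses are not given: they have to be found in the camera images.
- valve: Sample valve, loose, about 0.2 kg, 52 mm tall. Round chrome foot 44 mm across, its upright side 4 to 14 mm up; brass stem 22 mm across; cross handle 41 mm up, bars reaching 22 mm from the axis. Domed underside, flat over the middle 18 mm: rocks if pushed high, topples if hit at 0.25 m/s; slides at 1 to 2 N pushed slowly on the foot's side. Origin: centre of underside; z up, x, y along bars.
- stand: The round blue display stand, fixed to the counter: 120 mm across at the top, 40 mm high (a spool shape, waist 80 mm across), its flat top 43 mm above the work surface. Origin: centre of its underside, 3 mm above the work surface; z up. Its yaw has no visible meaning.
- stand_centre (a point): Centre of the stand's flat top, which is also the middle of the yellow disc, 60 mm across, flush on the top (it can be touched but has no edge to catch). z up.
- red_bin: Red open stock bin with fittings, loose, 150 x 100 mm, 60 mm tall at the back and 33 mm at the low front (-x of its own frame). Origin: centre of its underside. Leave it alone.
- tee: Brass tee fitting lying on the counter mat, loose, 54 mm along its own x, 28 mm thick, branch reaching 30 mm along its own +y. Origin: on the mat under the middle of the run. Leave it alone.
- carton: Small cardboard carton with a green band, loose, 75 x 60 x 50 mm tall. Origin: centre of its underside. Leave it alone.
- counter_mat: Black rubber counter mat, fixed, 360 x 500 mm and 3 mm thick, on which the stand, bin, tee and carton are. Origin: centre of its underside.
Things that resemble listed ones, but are neither listed nor needed, are in the scene too. Of the things that look like the valve, the largest one is meant.

How it is judged:
At the end, for the whole second after the job is handed in: The valve stands upright (within 0.06 rad) and still on the stand's top, its axis within 8 mm of the stand's centre, so that its 44 mm foot is inside the 60 mm yellow disc; bin, tee and carton are within 15 mm of where they were (horizontal distance between valve and stand_centre below 0.008 m and z of valve in the frame of stand_centre between -0.003 and 0.003 m and angle between valve's own z axis and vertical below 0.06 rad and linear speed of valve below 0.01 m/s and angular speed of valve below 0.2 rad/s and distance of each of red_bin, tee, carton from where it was at the start of the episode below 0.015 m); the robot touches nothing.
It fails at once if the valve is tipped more than about 26 degrees (angle between valve's own z axis and vertical above 0.45 rad).
It fails at once if the valve is lifted off the stand (12 mm or more) (z of valve in the frame of stand_centre above 0.012 m).
It fails at once if the valve drops off the stand (z of valve in the frame of stand_centre below -0.01 m).
It fails at once if the valve is struck, squeezed or pressed with more than 15 N (contact force between the fingers and valve above 15 N).
It fails at once if the bin, the tee or the carton is shoved more than 15 mm (distance of any of red_bin, tee, carton from where it was at the start of the episode above 0.015 m).
It also fails if it takes over 40 s, if anything falls off the work surface, if the arm or the gripper's body presses on something with over 40 N, if the wrist force passes 120 N, or if a joint passes its speed limit or range.

## Working session

There is one attempt and no reset: what is moved stays moved. The work goes in short steps, Python scripts to look and compute and a tool call to move; the robot and the scene stay as the last step left them, time stands still between calls to the robot, and variables do not carry over. Pictures are saved under pics/ and viewed, about 8 in all and at most 12, crops included, and the job is handed in when it is done.

Besides the shell and the picture viewer there is one more tool, called after ">>>" by a JSON object that holds its "api" and its "payload". arm_command: Moves the arm, as the interface text tells. Its arguments: {"type":"object","properties":{"moves":{"type":"array","items":{"type":"array","items":{"type":"number"}}},"squeeze":{"type":"number"}},"required":["moves"]}

```bash
mkdir -p pics
cat > h.py <<'E'
import numpy as np, cv2
from workcell import env
def ray(cal,u,v,z):
    P=np.array(cal['pose']); d=P[:3,:3]@np.array([(u-cal['cx'])/cal['fx'],(v-cal['cy'])/cal['fy'],1]); o=P[:3,3]
    return o+d*(z-o[2])/d[2]
def proj(cal,p):
    P=np.array(cal['pose']); q=P[:3,:3].T@(np.array(p)-P[:3,3]); return cal['fx']*q[0]/q[2]+cal['cx'],cal['fy']*q[1]/q[2]+cal['cy']
E
python3 - <<'E'
from h import *
s=env.get_state(); print({k:np.round(v,3) for k,v in s.items()})
for n in('top','scene'):
    im,d=env.read_camera(n); c=env.get_calibration(n); cv2.imwrite(f'pics/{n}0.png',im); np.save(f'pics/{n}0d.npy',d); print(n,np.round(np.array(c['pose']),3).tolist(),c['fx'],c['cx'],c['cy'])
E
```

```text
{'clock': np.float64(0.0), 'joint_pos': array([-1.29 ,  0.314,  0.045,  1.304, -0.   ,  1.431]), 'qvel': array([ 0.   , -0.001,  0.001, -0.001, -0.001,  0.002]), 'tau': array([-0.0000e+00, -4.8063e+01,  2.9853e+01,  1.9000e-02, -0.0000e+00,
       -0.0000e+00]), 'tcp_pos': array([ 0.235, -0.524,  0.247]), 'orientation': array([-0.001,  0.978,  0.209, -0.   ]), 'wrist_force': array([-0.27 , -0.383,  0.3  ]), 'ft_torque': array([ 0.005,  0.019, -0.063]), 'finger_gap': np.float64(0.086)}
top [[-0.023, -0.988, 0.155, 0.428], [-1.0, 0.022, -0.012, 0.05], [0.009, -0.155, -0.988, 1.186], [0.0, 0.0, 0.0, 1.0]] 615.8459378375892 312.1018859073389 237.70152250003855
scene [[-0.262, 0.758, -0.598, 0.983], [0.965, 0.205, -0.163, 0.145], [-0.001, -0.62, -0.785, 0.611], [0.0, 0.0, 0.0, 1.0]] 477.7149538461887 319.04591619531493 239.26403619967132
```

View pics/top0.png

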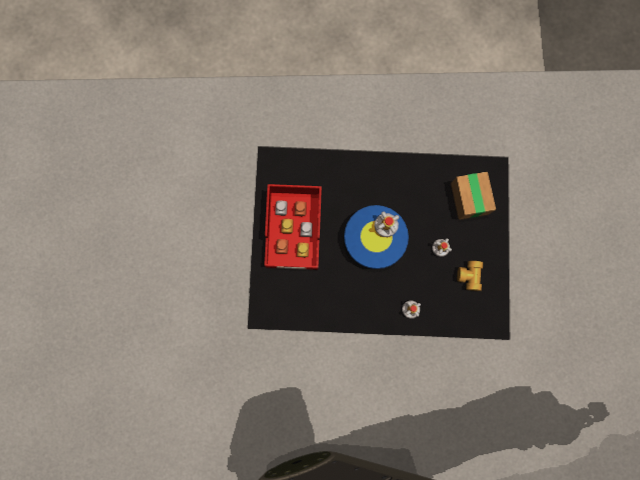

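View pics/scene0.png

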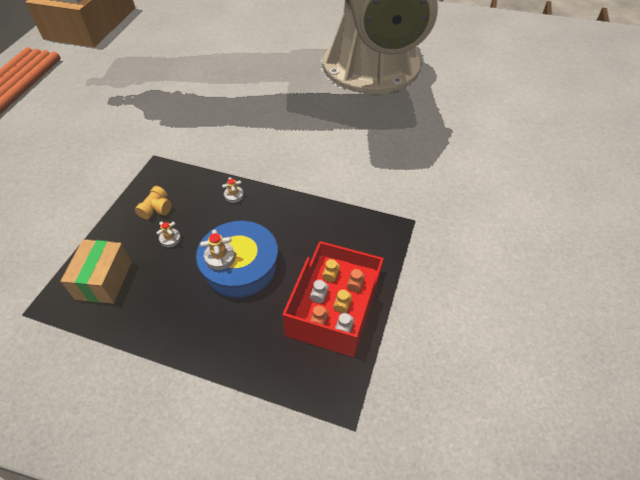

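Three valve lookalikes in the top view: (387,225) on the blue stand, (442,247), and (411,310). The one on the stand is the largest and fits the description. I'll measure it and confirm in a crop.

Run:
```python
from h import *
for n in('top','scene'):
    im=cv2.imread(f'pics/{n}0.png'); c=env.get_calibration(n); h=cv2.cvtColor(im,cv2.COLOR_BGR2HSV)
    b=cv2.inRange(h,(100,120,40),(125,255,255)); yl=cv2.inRange(h,(24,150,120),(34,255,255))
    cs,_=cv2.findContours(b|yl,cv2.RETR_EXTERNAL,cv2.CHAIN_APPROX_NONE); k=max(cs,key=cv2.contourArea)
    print(n,cv2.boundingRect(k))
    # top-surface points: cast rim px onto z=.043 and robust circle fit R=.06
    p=np.array([ray(c,u,v,.043)[:2] for u,v in k[:,0]])
    from scipy.optimize import least_squares
    f=least_squares(lambda q:np.hypot(*(p-q[:2]).T)-q[2],[*p.mean(0),.06],loss='soft_l1',f_scale=.001); print('rim',f.x)
    yy,xx=np.nonzero(yl); m=np.array([ray(c,u,v,.043)[:2] for u,v in zip(xx,yy)])
    m=m[np.hypot(*(m-f.x[:2]).T)<.05]
    hull=cv2.convexHull(m.astype(np.float32))[:,0]
    g=least_squares(lambda q:np.hypot(*(hull-q[:2]).T)-.03,f.x[:2],loss='soft_l1',f_scale=.001); print('yellow',g.x,np.abs(g.fun).max())
x0,y0=330,185
im=cv2.imread('pics/top0.png')[y0:y0+140,x0:x0+140]
im2=cv2.imread('pics/scene0.png')[170:310,150:290]
cv2.imwrite('pics/crop.png',cv2.resize(np.hstack([im,im2]),(800,400),interpolation=cv2.INTER_CUBIC))
```

```text
top (344, 205, 65, 64)
rim [ 0.60811538 -0.08389637  0.06002053]
yellow [ 0.60965536 -0.08515905] 0.00319134140849079
scene (196, 221, 82, 75)
rim [ 0.6201075  -0.085635    0.04925531]
yellow [ 0.60404904 -0.08637639] 0.011469245169091105
```

View pics/crop.png

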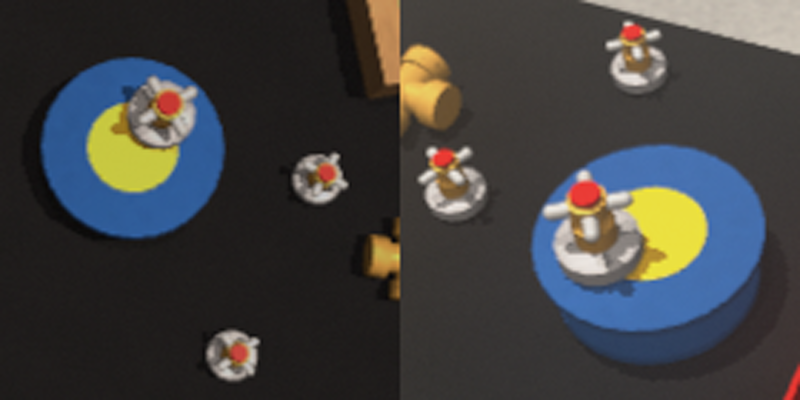

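The crop confirms it: the valve on the stand, foot at about (386,225) in the top view, is visibly larger than the two on the mat. Next I'll compute its pose and the approach.

```bash
cat >> h.py <<'E'
def tool():
    from scipy.spatial.transform import Rotation as R
    s=env.get_state(); q=s['orientation']; return np.array(s['tcp_pos']),R.from_quat([q[1],q[2],q[3],q[0]]).as_matrix()
E
python3 - <<'E'
from h import *
c=env.get_calibration('top')
print('valve foot',ray(c,386.4,224.9,.055),'red top',ray(c,330+169/2.857,185+103/2.857,.094))
c2=env.get_calibration('scene'); print('scene foot',ray(c2,150+(598-400)/2.857,170+240/2.857,.055),'red',ray(c2,150+(585-400)/2.857,170+193/2.857,.094))
im=cv2.imread('pics/top0.png')
d=np.load('pics/top0d.npy')
for u,v in[(370,255),(387,225),(375,238)]:
    P=np.array(c['pose']);z=d[v,u];print('z at',u,v,(P[:3,:3]@np.array([(u-c['cx'])/c['fx'],(v-c['cy'])/c['fy'],1])*z+P[:3,3]).round(4))
p,R=tool(); print(p,R.round(3))
t=np.array([.59,-.12,.25]); print('shift mm to above',R.T@(t-p)*1000)
w=env.get_calibration('wrist'); print('wrist cam in tool',(R.T@(np.array(w['pose'])[:3,3]-p)).round(3),(R.T@np.array(w['pose'])[:3,:3]).round(2).tolist())
E
```

```text
valve foot [ 0.62714388 -0.1030419   0.055     ] red top [ 0.6272293  -0.10303149  0.094     ]
scene foot [ 0.62333471 -0.10283868  0.055     ] red [ 0.62383082 -0.10247925  0.094     ]
z at 370 255 [ 0.5728 -0.0716  0.0424]
z at 387 225 [ 0.6211 -0.0996  0.0884]
z at 375 238 [ 0.6044 -0.0819  0.0453]
[ 0.23474981 -0.52443392  0.24750395] [[ 0.913  0.409 -0.   ]
 [ 0.409 -0.913  0.002]
 [ 0.    -0.002 -1.   ]]
shift mm to above [ 489.48138768 -224.00806505   -2.02054691]
wrist cam in tool [ 0.072 -0.    -0.125] [[-0.0, -0.96, -0.28], [1.0, -0.0, 0.0], [-0.0, -0.28, 0.96]]
```

>>> {"api": "arm_command", "payload": {"moves": [[1,552,-169,20,-0.364],[1,552,-169,20,-0.364],[1,552,-169,20,-0.364],[1,552,-169,20,-0.364],[1,552,-169,20,-0.364],[1,552,-169,20,-0.364],[1,552,-169,30,-0.364],[1,552,-169,47,-0.364],[1,552,-169,47,-0.364],[1,552,-169,47,-0.364],[1,552,-169,47,-0.364],[1,552,-169,47,-0.364]], "squeeze": 20}}

```text
clock: 1.3
tcp_pos: [0.6714, -0.142, 0.1996]
orientation: [-0.001, 0.923, 0.384, -0.0]
wrist_force: [0.0, -0.8, 0.0]
finger_gap: 0.0001
```

Run:
```python
from h import *
p,R=tool(); print(p,R.round(3).tolist())
w=env.get_calibration('wrist'); im,d=env.read_camera('wrist'); cv2.imwrite('pics/w1.png',im)
np.savez('pics/w1.npz',d=d,pose=w['pose'])
print(np.array(w['pose']).round(4).tolist(), w['fx'],w['cx'],w['cy'])
print('expect centre',proj(w,[.608,-.084,.043]),'valve',proj(w,[.627,-.103,.055]))
```

```text
[ 0.67140118 -0.14196582  0.19961793] [[0.706, 0.709, -0.001], [0.709, -0.706, 0.001], [-0.0, -0.002, -1.0]]
[[0.7081, -0.6768, -0.2015, 0.7227], [-0.7061, -0.6792, -0.2003, -0.0907], [-0.0014, 0.2841, -0.9588, 0.3251], [0.0, 0.0, 0.0, 1.0]] 401.8811746340881 319.4564760509362 247.1417816769203
expect centre (np.float64(201.75033160970767), np.float64(237.42633212218985)) valve (np.float64(235.3600341693047), np.float64(241.97384523654773))
```

View pics/w1.png

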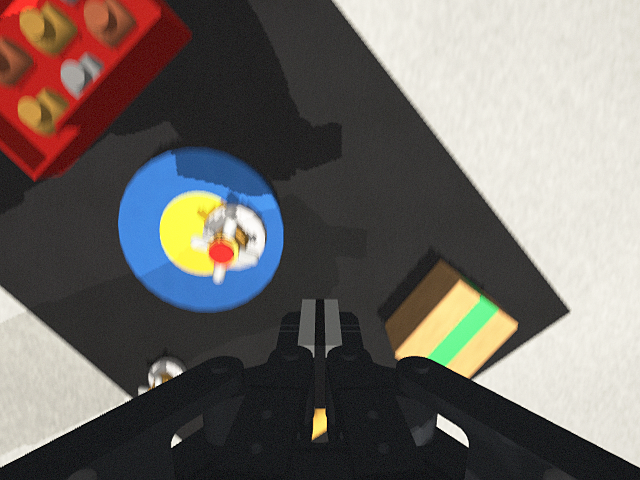

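Run:
```python
from h import *
im=cv2.imread('pics/w1.png')[130:330,105:345]
cv2.imwrite('pics/w1c.png',cv2.resize(im,(720,600),interpolation=cv2.INTER_CUBIC))
```

```text
(no output)
```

View pics/w1c.png

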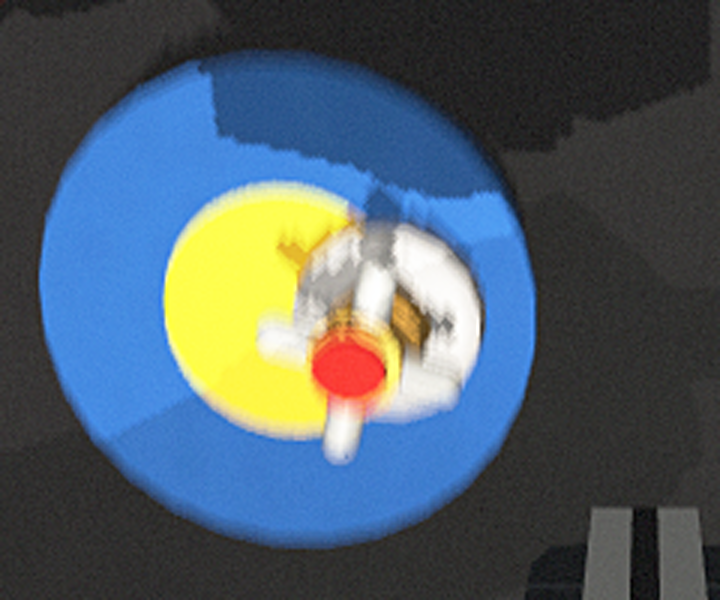

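The crop shows the stand rim, the yellow disc centred at about (201,233), and the foot at about (235,237). The bars are some 15° off the direct push axis. I'll use pushes at 45° to the bars, with tool yaw about 75°, so the finger can't touch a bar.

>>> {"api": "arm_command", "payload": {"moves": [[1,25,-9,10,-0.15],[1,25,-9,30,-0.3],[1,25,-9,45,-0.45],[1,25,-9,50,-0.524],[1,25,-9,50,-0.524],[1,25,-9,50,-0.524]]}}

```text
clock: 1.95
tcp_pos: [0.6808, -0.1213, 0.1511]
orientation: [-0.0, 0.794, 0.608, -0.0]
wrist_force: [0.4, -0.3, -0.4]
finger_gap: -0.0004
```

```bash
cat > m.py <<'E'
from h import *
import sys
from scipy.optimize import least_squares
def circ(p,r,q0):
    f=least_squares(lambda q:np.hypot(*(p-q[:2]).T)-r,q0,loss='soft_l1',f_scale=.001); return f.x,np.median(np.abs(f.fun))
def measure(name,cam='wrist'):
    p,R=tool(); c=env.get_calibration(cam); im,d=env.read_camera(cam); cv2.imwrite(f'pics/{name}.png',im)
    h=cv2.cvtColor(cv2.GaussianBlur(im,(3,3),0),cv2.COLOR_BGR2HSV)
    yl=cv2.inRange(h,(24,150,110),(36,255,255)); b=cv2.inRange(h,(98,110,40),(125,255,255))
    cl=lambda m:cv2.morphologyEx(m,cv2.MORPH_OPEN,np.ones((3,3)))
    def big(m): cs,_=cv2.findContours(m,cv2.RETR_EXTERNAL,cv2.CHAIN_APPROX_NONE); return max(cs,key=cv2.contourArea)
    W=lambda k,z:np.array([ray(c,u,v,z)[:2] for u,v in k.reshape(-1,2).astype(float)])
    kb=big(cl(b|yl)); rim=W(cv2.convexHull(kb),.043); s0,e0=circ(rim,.06,rim.mean(0))
    ky=big(cl(yl)); y=W(cv2.convexHull(ky),.043); s1,e1=circ(y,.03,y.mean(0))
    # foot: pale grey pixels within the stand
    wm=cv2.inRange(h,(0,0,60),(180,70,255)); hull=np.zeros_like(wm); cv2.drawContours(hull,[cv2.convexHull(kb)],-1,255,-1)
    k=big(cl(wm&hull)); f=W(cv2.convexHull(k),.055); v,e2=circ(f,.022,f.mean(0))
    print('tcp',p.round(4),'rim',s0.round(4),e0.round(4),'yellow',s1.round(4),e1.round(4),'foot',v.round(4),e2.round(4))
    for n,pt in(('yellow-foot',s1-v),('foot-tcp',v-p[:2])): print(n,'tool mm',(R[:2,:2].T@pt*1000).round(1))
    print('px foot',np.round(proj(c,[*v,.055])),'centre',np.round(proj(c,[*s1,.043])))
if __name__=='__main__': measure(*sys.argv[1:])
E
python3 m.py w2; python3 m.py t2 top
```

```text
tcp [ 0.6808 -0.1213  0.1511] rim [ 0.6077 -0.0833] 0.0002 yellow [ 0.6077 -0.0837] 0.0004 foot [ 0.6276 -0.1006] 0.0008
yellow-foot tool mm [ 11.1 -23.6]
foot-tcp tool mm [  6.1 -56.7]
px foot [221. 248.] centre [185. 225.]Traceback (most recent call last):
  File "m.py", line 21, in <module>
    if __name__=='__main__': measure(*sys.argv[1:])
                             ~~~~~~~^^^^^^^^^^^^^^^
  File "m.py", line 17, in measure
    k=big(cl(wm&hull)); f=W(cv2.convexHull(k),.055); v,e2=circ(f,.022,f.mean(0))
  File "m.py", line 11, in big
    def big(m): cs,_=cv2.findContours(m,cv2.RETR_EXTERNAL,cv2.CHAIN_APPROX_NONE); return max(cs,key=cv2.contourArea)
                                                                                         ~~~^^^^^^^^^^^^^^^^^^^^^^^^
ValueError: max() iterable argument is empty
```

View pics/w2.png

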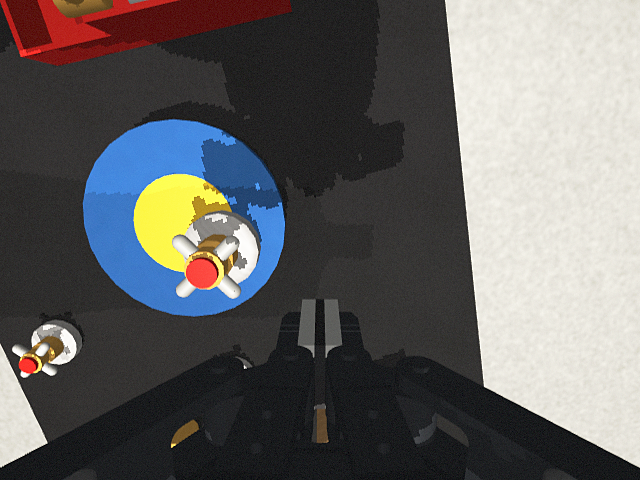

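The wrist view shows the foot at (221,248) and the stand centre at (185,225). Rim and yellow fits agree within 0.4 mm, and the bars now sit diagonal to the tool axes. Before descending I'll check the finger profile near bar height using depth.

Run:
```python
from h import *
p,R=tool(); c=env.get_calibration('wrist'); im,d=env.read_camera('wrist'); P=np.array(c['pose'])
for v in range(300,372,6):
    o=[]
    us=np.arange(230,410); q=np.stack([(us-c['cx'])/c['fx'],np.full(us.shape,(v-c['cy'])/c['fy']),np.ones(us.shape)],1)*d[v,us][:,None]
    t=((q@P[:3,:3].T+P[:3,3]-p)@R)*1000
    m=(t[:,2]<40)&(d[v,us]>0)
    if m.any():
        t=t[m]; i=np.argmin(abs(t[:,1])+0*t[:,0]); print(v,'y',t[:,1].min().round(1),t[:,1].max().round(1),'mid xz',t[i,[0,2]].round(1),'edge xz',t[0,[0,2]].round(1),t[-1,[0,2]].round(1))
```

```text
300 y -6.3 6.7 mid xz [11.1 12.2] edge xz [11.  12.5] [11.2 12.1]
306 y -6.0 6.5 mid xz [10.8  7.6] edge xz [11.7  5.7] [11.1  7. ]
312 y -11.5 11.8 mid xz [11.4  1.6] edge xz [ 7.1 10.4] [7.5 9.6]
318 y -13.2 13.6 mid xz [10.8 -2. ] edge xz [7.3 5.2] [7.3 5.1]
324 y -13.3 13.5 mid xz [11.1 -6.9] edge xz [6.7 1.6] [7.4 0.3]
330 y -13.0 13.4 mid xz [ 11.2 -11. ] edge xz [ 7.6 -4.3] [ 7.4 -4. ]
336 y -13.4 13.7 mid xz [ 11.3 -15. ] edge xz [ 7.  -7.3] [ 7.6 -8.5]
342 y -13.3 13.7 mid xz [ 11.4 -18.9] edge xz [  7.3 -11.6] [  6.9 -11.1]
348 y -13.3 13.7 mid xz [  9.7 -19.3] edge xz [  7.  -14.9] [  6.6 -14.2]
354 y -13.6 14.0 mid xz [  8.  -19.9] edge xz [ 12.2 -26.8] [ 12.  -26.5]
360 y -23.7 24.4 mid xz [  6.1 -20.2] edge xz [ 13.1 -31.2] [ 12.1 -29.7]
366 y -23.4 23.6 mid xz [  4.2 -20.3] edge xz [ 12.4 -32.9] [ 12.7 -33.5]
```

Finger geometry: the pads' ±x faces (11 mm) are clean over their full height, while the y sides have wider brackets. So I'll push with the +x face only. Push A, about 11 mm along +x, comes first at the present yaw.

>>> {"api": "arm_command", "payload": {"moves": [[1,-20,-28,0,0],[1,-42,-57,0,0],[1,-42,-57,10,0],[1,-42,-57,35,0],[1,-42,-57,60,0],[1,-42,-57,78,0],[1,-42,-57,83,0],[1,-42,-57,83,0],[1,-42,-57,83,0]]}}

```text
clock: 3.0
tcp_pos: [0.6161, -0.1471, 0.0693]
orientation: [0.001, 0.793, 0.609, 0.0]
wrist_force: [0.5, 0.5, -0.7]
finger_gap: -0.0003
```

```bash
python3 m.py w3
```

```text
tcp [ 0.6161 -0.1471  0.0693] rim [ 0.6075 -0.0834] 0.0001 yellow [ 0.6076 -0.0835] 0.0001 foot [ 0.6269 -0.1022] 0.0016
yellow-foot tool mm [ 13.1 -23.5]
foot-tcp tool mm [46.2 -1.2]
px foot [315. 206.] centre [252. 165.]
```

View pics/w3.png

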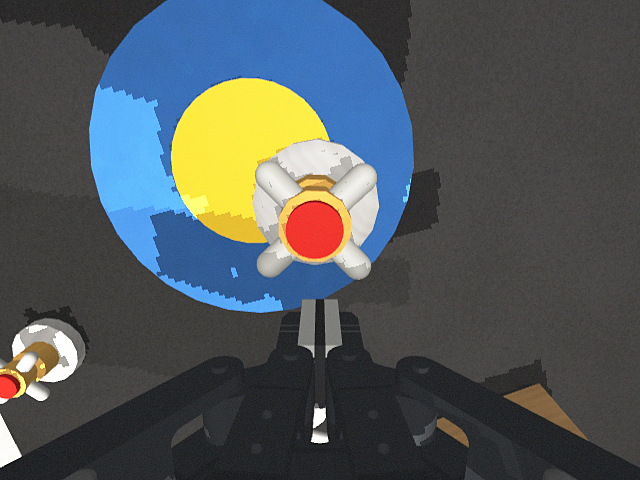

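Foot at about (316,204), centred ahead of the fingers, with a gap of about 13 mm. Lowering 2 mm and pushing slowly.

>>> {"api": "arm_command", "payload": {"moves": [[1,3,-1,2,0],[1,6,-1,2,0],[1,8,-1,2,0],[1,9.5,-1,2,0],[1,11,-1,2,0],[1,12.5,-1,2,0],[1,14,-1,2,0],[1,15.5,-1,2,0],[1,17,-1,2,0],[1,18,-1,2,0],[1,18.5,-1,2,0],[1,18.5,-1,2,0]]}}

```text
clock: 4.25
tcp_pos: [0.6189, -0.1288, 0.0663]
orientation: [0.0, 0.793, 0.609, -0.0]
wrist_force: [0.1, -0.9, 0.2]
finger_gap: -0.0005
```

```bash
python3 m.py w4
```

```text
tcp [ 0.6189 -0.1288  0.0663] rim [ 0.6075 -0.0834] 0.0001 yellow [ 0.6075 -0.0835] 0.0002 foot [ 0.6284 -0.0973] 0.0009
yellow-foot tool mm [  7.9 -23.7]
foot-tcp tool mm [32.9  1. ]
px foot [322. 245.] centre [259. 216.]
```

>>> {"api": "arm_command", "payload": {"moves": [[1,1,0,0,0],[1,2.5,0,0,0],[1,4,0,0,0],[1,5.5,0,0,0],[1,7,0,0,0],[1,8,0,0,0],[1,8,0,0,0],[1,6,0,0,0],[1,0,0,0,0],[1,-10,0,0,0],[1,-10,0,-30,0],[1,-10,0,-75,0]]}}

```text
clock: 5.5
tcp_pos: [0.6137, -0.1388, 0.1387]
orientation: [-0.003, 0.794, 0.608, -0.002]
wrist_force: [-0.4, 0.3, -0.5]
finger_gap: 0.0003
```

```bash
python3 m.py w5
```

```text
tcp [ 0.6137 -0.1388  0.1387] rim [ 0.6063 -0.0839] 0.002 yellow [ 0.608  -0.0834] 0.0007 foot [ 0.631  -0.0897] 0.0006
yellow-foot tool mm [  0.1 -23.8]
foot-tcp tool mm [51.9  4. ]
px foot [328. 170.] centre [284. 167.]
```

View pics/w5.png

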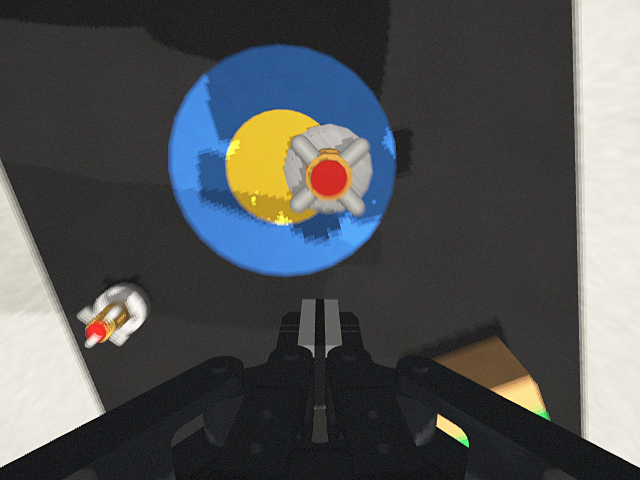

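Valve upright, foot at (328,169), disc centre at (284,167). Push A is done; what remains is about 24 mm along −y. Now rotating 90° and moving round to that side.

>>> {"api": "arm_command", "payload": {"moves": [[1,5,5,-10,-0.149],[1,10,10,-10,-0.298],[1,15,15,-10,-0.447],[1,20,20,-10,-0.596],[1,25,25,-10,-0.745],[1,31,31,-10,-0.894],[1,37,37,-10,-1.043],[1,42,42,-10,-1.192],[1,47,47,-10,-1.341],[1,52,52,-10,-1.49],[1,52,52,0,-1.571],[1,52,52,0,-1.571]]}}

```text
clock: 6.75
tcp_pos: [0.6794, -0.1022, 0.1399]
orientation: [-0.001, 0.131, 0.991, 0.0]
wrist_force: [-1.1, 0.2, -0.5]
finger_gap: 0.0001
```

```bash
python3 m.py w6
```

```text
tcp [ 0.6794 -0.1022  0.1399] rim [ 0.6075 -0.0834] 0.0001 yellow [ 0.6081 -0.0832] 0.0002 foot [ 0.6318 -0.0891] 0.0013
yellow-foot tool mm [24.4 -0.5]
foot-tcp tool mm [49.4  0.3]
px foot [320. 174.] centre [319. 125.]
```

>>> {"api": "arm_command", "payload": {"moves": [[1,-2,0,20,0],[1,-2,0,45,0],[1,-2,0,65,0],[1,-2,0,72,0],[1,2,0,73,0],[1,6,0,73,0],[1,9,0,73,0],[1,11,0,73,0],[1,12.5,0,73,0],[1,14,0,73,0],[1,15.5,0,73,0],[1,17,0,73,0]]}}

```text
clock: 8.0
tcp_pos: [0.6635, -0.0973, 0.0683]
orientation: [0.0, 0.131, 0.991, -0.0]
wrist_force: [0.6, -0.1, -0.5]
finger_gap: -0.0001
```

```bash
python3 m.py w7
```

```text
tcp [ 0.6635 -0.0973  0.0683] rim [ 0.6073 -0.0834] 0.0001 yellow [ 0.6077 -0.0832] 0.0002 foot [ 0.6308 -0.0887] 0.0003
yellow-foot tool mm [23.7 -0.7]
foot-tcp tool mm [33.8 -0.2]
px foot [318. 239.] centre [316. 169.]
```

Just at contact, with 23.7 mm to push.

>>> {"api": "arm_command", "payload": {"moves": [[1,1,0,1,0],[1,2.5,0,1,0],[1,4,0,1,0],[1,5.5,0,1,0],[1,7,0,1,0],[1,8.5,0,1,0],[1,10,0,1,0],[1,11.5,0,1,0],[1,13,0,1,0],[1,14,0,1,0],[1,14.5,0,1,0],[1,14.5,0,1,0]]}}

```text
clock: 9.25
tcp_pos: [0.6495, -0.0935, 0.0673]
orientation: [-0.0, 0.131, 0.991, -0.0]
wrist_force: [1.8, 0.3, 0.5]
finger_gap: -0.0
```

```bash
python3 m.py w8
```

```text
tcp [ 0.6495 -0.0935  0.0673] rim [ 0.6074 -0.0834] 0.0001 yellow [ 0.6081 -0.0833] 0.0001 foot [ 0.6186 -0.085 ] 0.0011
yellow-foot tool mm [10.6 -1. ]
foot-tcp tool mm [32.   0.2]
px foot [319. 245.] centre [317. 209.]
```

>>> {"api": "arm_command", "payload": {"moves": [[1,1,0,0,0],[1,2.5,0,0,0],[1,4,0,0,0],[1,5.5,0,0,0],[1,7,0,0,0],[1,8.5,0,0,0],[1,9.5,0,0,0],[1,9.5,0,0,0],[1,7,0,0,0],[1,0,0,0,0],[1,-15,0,0,0],[1,-15,0,-20,0]]}}

```text
clock: 10.5
tcp_pos: [0.6639, -0.0976, 0.0844]
orientation: [-0.002, 0.131, 0.991, 0.0]
wrist_force: [0.8, 0.8, -0.6]
finger_gap: -0.0001
```

>>> {"api": "arm_command", "payload": {"moves": [[1,0,0,-40,0],[1,0,0,-60,0],[1,0,0,-60,0],[1,0,0,-60,0],[1,0,0,-60,0]]}}

```text
clock: 11.0
tcp_pos: [0.6633, -0.0972, 0.1456]
orientation: [-0.001, 0.131, 0.991, 0.0]
wrist_force: [-1.0, -0.1, -0.7]
finger_gap: 0.0
```

```bash
python3 m.py w9
python3 - <<'E'
from h import *
a=cv2.imread('pics/top0.png'); b,_=env.read_camera('top'); s,_=env.read_camera('scene'); w=cv2.imread('pics/w9.png')
cv2.imwrite('pics/fin.png',np.hstack([cv2.resize(w,(440,330)),cv2.resize(s[150:350,40:280],(360,300))[:,:] if 0 else cv2.resize(s[160:340,130:326],(360,330))]))
for n,lo,hi in(('green',(50,120,80),(75,255,255)),('red',(0,200,80),(4,255,255)),('tee',(14,150,80),(22,255,255))):
    for im in(a,b):
        m=cv2.inRange(cv2.cvtColor(im,cv2.COLOR_BGR2HSV),lo,hi)
        x0,x1={'green':(440,500),'red':(255,330),'tee':(455,490)}[n]; y0,y1={'green':(165,225),'red':(180,275),'tee':(255,295)}[n]
        ys,xs=np.nonzero(m[y0:y1,x0:x1]); print(n,len(xs),(xs.mean()+x0).round(1),(ys.mean()+y0).round(1))
print(env.get_state()['clock'])
E
```

```text
tcp [ 0.6633 -0.0972  0.1456] rim [ 0.6074 -0.0834] 0.0001 yellow [ 0.6082 -0.083 ] 0.0002 foot [ 0.6093 -0.0819] 0.0006
yellow-foot tool mm [ 0.8 -1.4]
foot-tcp tool mm [56.1  0.8]
px foot [321. 160.] centre [318. 157.]
green 323 475.9 192.7
green 47 481.2 204.1
red 2082 290.8 219.4
red 2714 291.8 227.7
tee 443 471.9 274.9
tee 2 478.0 261.5
11.15
```

View pics/fin.png

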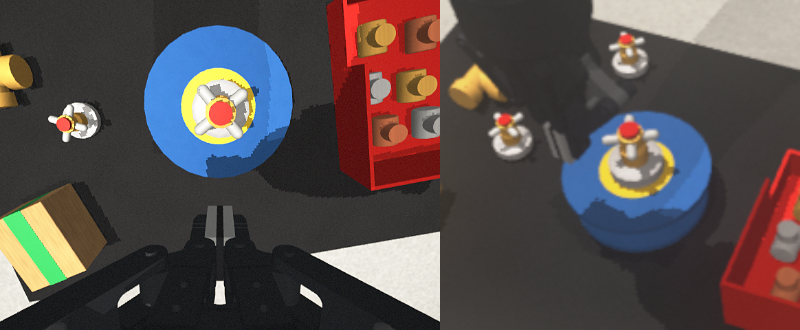

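The foot stands inside the disc with yellow showing all round, about 1.6 mm off centre, upright, and the fingers are clear. The top view is blocked by the arm, so I'll check the carton, tee and bin in the scene view before handing in.

Run:
```python
from h import *
a=cv2.imread('pics/scene0.png'); b,_=env.read_camera('scene')
for n,lo,hi,(x0,x1,y0,y1) in(('carton',(50,120,60),(75,255,255),(50,145,230,310)),('bin',(0,200,60),(4,255,255),(280,390,235,360)),('tee',(14,150,60),(22,255,255),(125,185,180,225))):
    for im in(a,b):
        m=cv2.inRange(cv2.cvtColor(im,cv2.COLOR_BGR2HSV),lo,hi)[y0:y1,x0:x1]; print(n,cv2.boundingRect(m),cv2.countNonZero(m))
env.hand_in()
```

```text
carton (25, 11, 32, 43) 480
carton (25, 11, 32, 43) 476
bin (4, 7, 99, 93) 1902
bin (6, 7, 96, 92) 1041
tee (11, 6, 31, 27) 394
tee (11, 16, 26, 17) 156
the job is handed in; nothing more can be done
```

I nudged the valve onto the yellow disc and handed the job in; the hand-in reports no verdict. I used two slow pushes on the foot's side with the shut fingertips, at about 15 mm/s and in directions between the handle bars. The first moved the valve about 13 mm, the second about 23 mm at right angles to it.

**Valve position:** the last wrist view put the foot's axis 1.6 mm from the yellow disc's centre, and about 2.4 mm from the stand's centre by the rim fit. The limit is 8 mm. The pictures show yellow all round the foot and the valve upright. I did not measure its tilt or speed.

**Robot:** the fingers were raised well clear of the valve. About 11.3 s of the 40 s had passed.

**Carton, bin and tee:**
- **Carton:** its green band is unchanged in the scene view.
- **Bin:** its outline matches to within 1–3 pixels. The red area counted fell, and I put that down to the arm's shadow.
- **Tee:** it was partly hidden by the arm, so only its matching left edge could be checked. The arm never went near it.

The same before/after check in the top view failed because the arm was in the way, so its numbers say nothing about these three. My foot finder also failed once on the top view, so all later measurements came from the wrist camera.

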